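Latch the gauge case on the packing bench

TASK

The blue gauge case standing on the bench has sprung slightly open. Lay the latch's wire loop down behind its brass hook, feeling for the place gently, and draw it in under the hook's lip; then let the loop go and press the red lever over until it lies fully flat, so that the case is drawn shut and the latch stays by itself. Force neither loop nor lever, and leave the carton and the two castings where they are.

Things in the scene. Friction and masses are not known exactly. Their poses are not given: they have to be found in the camera images.
- case: Blue case standing on its hinge edge, fixed to the bench: 160 mm thick (x), 300 long (y), 160 high; the seam between its two 80 mm halves runs along y in the middle of its flat top. Origin: under the middle of the seam, at bench height, z up. x points from the lid half (-x, carries lever and loop) to the fixed half (+x, carries the keeper hook). Latch at y = 0.
- lid (a joint): Lid half of the case, hinged along the bottom of the seam: 0 shut, 0.024 rad as far open as it goes (4 mm gap at the top). A gasket spring pushes it open; about 6 N at the top closes it.
- lever_pivot (a point): Pivot of the red lever: an axis along the case's y, 32 mm to the lid side of the seam and 22 mm above the case top when shut.
- lever_tip (a point): Free end of the red lever, 55 mm from its pivot, on its centre line. The lever is a plate 26 mm wide (y) and 4 mm thick; this point and the pivot lie in its mid plane. A 4 mm lip (drawn only) stands at its end on the face that is on top when it lies flat.
- lever (a joint): Red lever: 0 flat, pointing away from the hook (case -x); 1.57 upright; more leans towards the hook; up to 2.75 rad. Unloaded it stays where left (1 N at its end moves it). With the loop hooked it takes 2 to 10 N near its end, differing from case to case, less once past centre at 0.33 rad; it then holds itself against a hard stop at 0. Over 40 N damages it.
- loop_bar (a point): Middle of the cross bar at the end of the wire loop: 6 mm thick, along the case's y, a yellow disc (10 mm across, 6 thick) at either end, 44 mm over the discs, which can be pinched along y. It can be led about in the case's x-z plane (2 to 5 N of friction; lever and loop follow) and pulled out along the loop by up to 26 mm on a spring (8 N, then 1.2 N/mm). Over 28 N on the keeper, lever still up, bends it.
- loop (a joint): Angle of the loop on the lever, rad. Its slope above level, towards the hook, is about this minus the lever's angle. Its two arms (7 mm wide, 31 apart inside) run 73 mm from a pin, 17 mm from the lever's pivot along the lever and 0.18 rad to its underside, to the bar. Stiff hinge: it stays where left, and turning the lever lifts the loop along with it unless the bar is under the hook's lip.
- keeper_mid (a point): Point fixed to the case, 34 mm to the fixed side of the seam, 11 mm above the case top: where the bar's middle lies, pulled against the hook, if the keeper stands in the middle of its slot. The keeper (26 mm wide in y) is screwed down up to 8 mm to either side of here along the case's x: that is not measured. Beside it in y the case top is free.
- guard_mid (a point): Point fixed to the case, 11.5 mm beyond keeper_mid along x, level with it: middle of the steel guard fence (6 mm thick) if the keeper is in mid slot; it shifts with the keeper. From the seated bar's centre along x: brass post -10 to -3 mm, its lip over the bar to 0, fence from +8.5. The bar drops between lip and fence (centre +3 to +5.5), then slides under the lip.
- hook_top (a point): Point fixed to the case, 8.5 mm above keeper_mid: the height of the flat tops of the hook and the fence. A bar that rests on them has its centre 3 mm above this point, 11.5 mm higher than when it is down on the keeper's floor (centre level with keeper_mid).
- flange_center (a point): Centre of a dark steel flange ring lying on the bench, 96 mm across, 22 mm high. Leave alone.
- coupling_center (a point): Centre of a grey pipe coupling standing on the bench, 60 mm across, 62 mm high. Leave alone.
- carton_center (a point): Centre of a cardboard carton 110 x 140 x 75 mm high. Leave alone.

How it is judged:
On the way, in this order (a step that is already met when the one before it is completed fails the run):
1. the loop's bar lies down behind the hook, with the lever still up (z of loop_bar in the frame of keeper_mid between -0.004 and 0.004 m and x of loop_bar in the frame of keeper_mid between -0.0105 and 0.015 m and value of joint lever above 1 rad), for 0.2 s.
2. the lever is down flat (value of joint lever below 0.08 rad), for 0.1 s.
At the end, for the whole second after the job is handed in: The lever lies flat (below 0.06 rad) and at rest by itself, the lid half is drawn shut (below 0.004 rad, that is a gap under 0.7 mm), and the loop's bar sits against the hook: within 10.5 mm of the keeper's mid setting along the case's x, and no more than 6 mm above or 4 mm below its height (value of joint lever below 0.06 rad and value of joint lid below 0.004 rad and velocity of joint lever below 0.05 rad/s and z of loop_bar in the frame of keeper_mid between -0.004 and 0.006 m and x of loop_bar in the frame of keeper_mid between -0.0105 and 0.0105 m); the robot touches nothing.
It fails at once if the lever is pressed with more than 40 N (contact force between anything else and lever_c0 above 40 N).
It fails at once if the loop's bar is pressed on the keeper with more than 28 N while the lever is still up (contact force between anything else and bar_c0 above 28 N and value of joint lever above 1.6 rad).
It fails at once if the flange is moved more than 20 mm (distance of flange_center from where it was at the start of the episode above 0.02 m).
It fails at once if the coupling is moved more than 20 mm (distance of coupling_center from where it was at the start of the episode above 0.02 m).
It fails at once if the carton is moved more than 20 mm (distance of carton_center from where it was at the start of the episode above 0.02 m).
It also fails if it takes over 58 s, if anything falls off the work surface, if the arm or the gripper's body presses on something with over 40 N, if the wrist force passes 120 N, or if a joint passes its speed limit or range.

ROBOT

A 6-joint arm with a two-finger parallel gripper is mounted at the origin on the work surface. World frame = base frame: x ahead of the robot, y to its left, z up, the work surface at z = 0. Lengths are in m, angles in rad, forces in N, time in s.
With the tool pointing down it reaches from about 0.375 to 0.925 m from the base axis. Payload 5.7 kg.
Tool frame: the origin (TCP) lies at the very end of the fingers, on their centre line; the grasp point (between the pads) lies 19 mm behind it; z points along the fingers, x is the direction in which the jaws open and shut, and the axes are right-handed (so a half turn about z gives the same grasp; the last joint's range is limited). The gripper opens to 85 mm and grips with 20 to 120 N. Pads are 22 mm wide; open, the fingers measure 114 mm over their backs; the gripper's body (76 mm by 85 mm) begins 54 mm behind the grasp point. The pads swing forward as they close: fully open they stand 13 mm farther back than shut.
Start: joints at [1.113, 0.359, 1.51, -0, 1.272, -0.115], TCP at [0.202, 0.565, 0.231] pointing down, gripper open.
Joint ranges: [-2.97, 2.97], [-1.01, 2.36], [0.21, 2.38], [-0.96, 4.11], [0.2, 2.71], [-2.98, 2.98]. Speed limits (rad/s): [2.39, 2.39, 3.14, 3.14, 3.14, 3.14].

INTERFACE

Orientations are given as a rotation vector (axis times angle).
In Python, from station import * gives the robot as it stands. Calls block until the motion is done:
- goto(position, orientation): joint-space move of the TCP to a pose.
- movel(position, rate=0.15, orientation=None, f_stop=None): straight line of the TCP; orientation=None keeps the orientation; rate is the mean speed in m/s. With f_stop (N) it stops when the force on the tool has changed by that much, and returns True; else False.
- set_joints(angles): joint-space move.
- set_gripper(opening, effort=None): opening from 0.0 (shut) to 1.0 (fully open); effort is the grip in N (None keeps the last); returns when the fingers have stopped.
- pause(seconds).
- inverse_kinematics(position, orientation): joint angles nearest the present ones, or None.
- observe(): the state.
- capture(name): name is "scene" or "top"; returns a dict with "color" (384x512x3 uint8, blue, green, red), "fx", "fy", "cx", "cy" (pixels), "k1" (the pictures are not rectified: a ray, as slopes to the right and down, at radius r is drawn at 1 + k1 r^2 times it, then the intrinsics apply), "R" (3x3) and "t" (3): a world point X has camera coordinates R X + t. Camera axes: x right, y down, z forward; pixel columns grow to the right and rows downward; lengths in m; the calibration is good to about 2 mm. A picture is of the moment at which its call begins. There is no depth.
A pose or a line that the arm cannot do raises MotionError and nothing moves.
- finish_job(): hands the job in, once; it reports no verdict.
The state is a dict: "time_s": time; "qpos": joint angles; "qvel": joint speeds; "tau": joint torques, N m; "ee_pos": TCP position; "tool_rot": TCP orientation; "contact_force": force on the tool from outside, world axes, zero at the start; "torque": the same for the moment, N m; "gripper_width": opening from 0.0 (shut) to 1.0 (fully open).
Only numpy, scipy, OpenCV 4.12 (cv2) and the standard library are available. Lean on these libraries where they do the work, as an engineer would, in place of code of your own. Each camera call takes 0.05 s, during which the arm holds its last target. There are 200 camera calls.

## Working session

There is one attempt and no reset: what is moved stays moved. The work goes in short steps, each a Python script; the robot and the scene stay as the last script left them, time stands still between calls to the robot, and variables do not carry over. Pictures are saved under pics/ and viewed, about 8 in all and at most 12, crops included, and the job is handed in when it is done.

```bash
mkdir -p pics; ls; python3 - <<'E'
from station import *
import cv2,numpy as np
s=observe();print(s['time_s'],s['ee_pos'],s['tool_rot'],s['contact_force'])
for n in("scene","top"):
    c=capture(n);cv2.imwrite(f"pics/{n}0.png",c['color']);np.savez(f"{n}0.npz",**c)
    print(n,c['fx'],c['k1'],-c['R'].T@c['t'],c['R'][2])
a=[cv2.imread(f"pics/{n}0.png") for n in("scene","top")]
cv2.imwrite("pics/s0.png",cv2.resize(a[0],(800,600)));cv2.imwrite("pics/t0.png",cv2.resize(a[1],(800,600)))
E
```

```text
pics
0.0 [0.2013817  0.56444627 0.23045198] [ 2.567056    1.80943981 -0.00259045] [ 0.21055159 -1.18202316 -0.35371757]
scene 376.6270418932911 0.025590887114701664 [ 1.15316967 -0.42121376  0.75158272] [-0.65522954  0.42083743 -0.62735166]
top 392.577413228686 -0.05427486727408945 [ 0.2902161  -0.02208502  1.23419259] [ 0.21955952  0.01744407 -0.97544314]
```

View pics/s0.png

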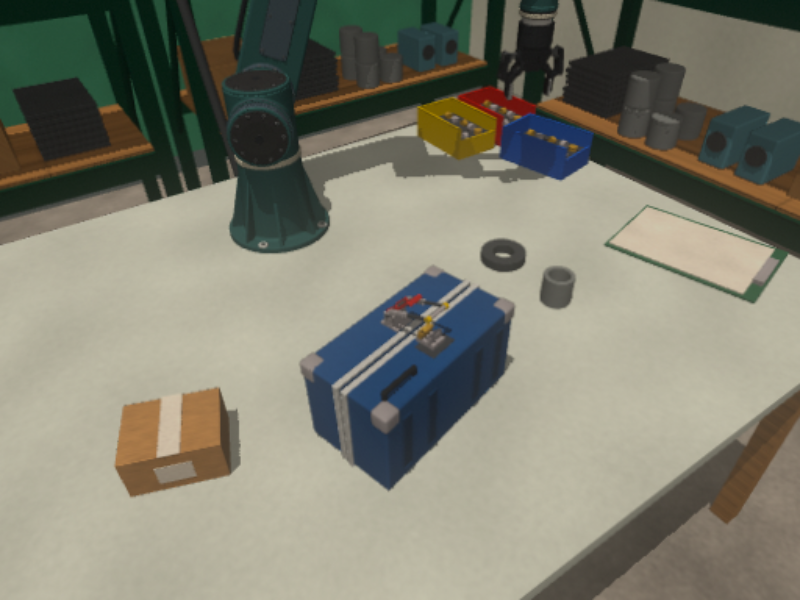

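View pics/t0.png

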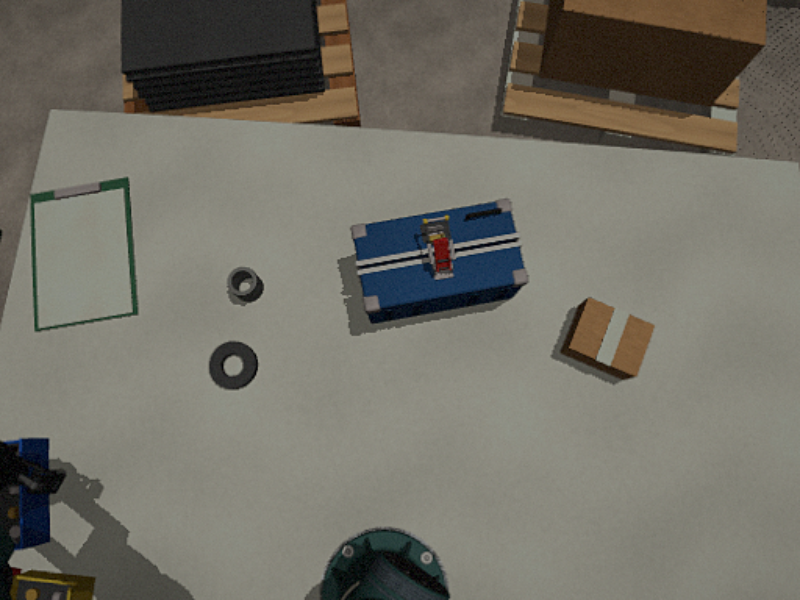

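```bash
cat > h.py <<'E'
import cv2,numpy as np
from scipy.spatial.transform import Rotation as Rt
def ray(c,uv):
    K=np.array([[c['fx'],0,c['cx']],[0,c['fy'],c['cy']],[0,0,1.]])
    p=cv2.undistortPoints(np.float64([[uv]]),K,np.float64([c['k1'],0,0,0,0]))[0,0]
    return -c['R'].T@c['t'], c['R'].T@np.array([p[0],p[1],1])
def onz(c,uv,z):
    o,d=ray(c,uv);return o+d*(z-o[2])/d[2]
def proj(c,X):
    K=np.array([[c['fx'],0,c['cx']],[0,c['fy'],c['cy']],[0,0,1.]])
    return cv2.projectPoints(np.float64(X).reshape(-1,1,3),cv2.Rodrigues(c['R'])[0],c['t'],K,np.float64([c['k1'],0,0,0,0]))[0][:,0]
def tri(c1,u1,c2,u2):
    o1,d1=ray(c1,u1);o2,d2=ray(c2,u2)
    s=np.linalg.lstsq(np.c_[d1,-d2],o2-o1,rcond=None)[0]
    a,b=o1+s[0]*d1,o2+s[1]*d2;return (a+b)/2,np.linalg.norm(a-b)
E
python3 - <<'E'
from h import *
t=np.load('top0.npz');s=np.load('scene0.npz')
im=t['color'];sub=im[110:225,210:350]
b,g,r=[sub[...,i].astype(int) for i in range(3)]
m=((b>r+35)&(b>75)).astype(np.uint8)
print(np.unique(b[(b>r+35)]//10,return_counts=True))
m=cv2.morphologyEx(m,cv2.MORPH_CLOSE,np.ones((9,9)))
cs=max(cv2.findContours(m,0,2)[0],key=cv2.contourArea)
rc=cv2.minAreaRect(cs);bx=cv2.boxPoints(rc)+[210,110]
print(bx);print([onz(t,p,.16).round(4) for p in bx])
def crop(im,x,y,w,h,k,n):cv2.imwrite(n,cv2.resize(im[y:y+h,x:x+w],None,fx=k,fy=k,interpolation=cv2.INTER_CUBIC))
crop(im,218,122,125,90,6,'pics/tc.png');crop(s['color'],238,180,64,50,12,'pics/sc.png')
E
```

```text
(array([ 3,  4,  5,  6,  7,  8,  9, 10]), array([   7,   24,   39,   73,  543, 2580,  427,    1]))
[[231.31274223 175.55130005]
 [331.96044922 157.57849503]
 [335.92831421 179.79852295]
 [235.28060913 197.77133179]]
[array([0.5745, 0.0826, 0.16  ]), array([ 0.6503, -0.2   ,  0.16  ]), array([ 0.5854, -0.2137,  0.16  ]), array([0.5113, 0.0655, 0.16  ])]
```

View pics/tc.png

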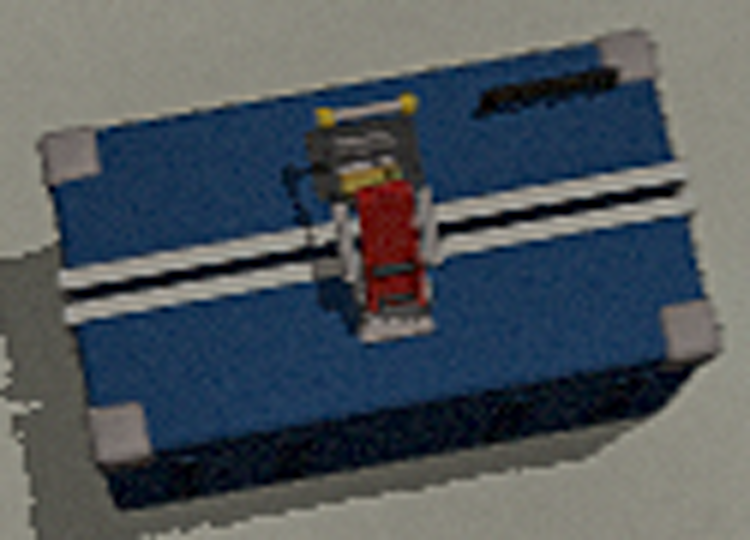

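View pics/sc.png

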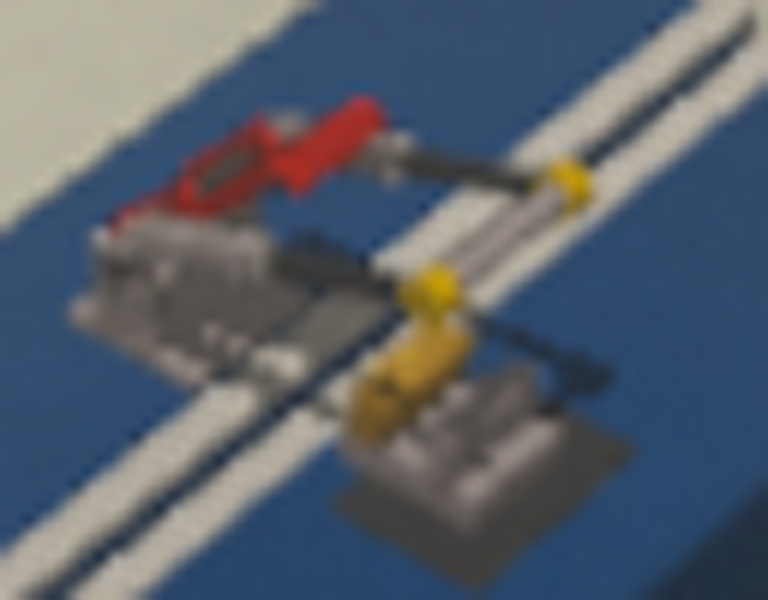

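```bash
python3 - <<'E'
from h import *
t=np.load('top0.npz');s=np.load('scene0.npz')
T=lambda x,y:((x+.5)/6-.5+218,(y+.5)/6-.5+122)
S=lambda x,y:((x+.5)/12-.5+238,(y+.5)/12-.5+180)
print('corners',[onz(t,T(*p),.16).round(4) for p in [(40,133),(655,32),(718,335),(92,440)]])
L,R=[onz(t,T(*p),.158) for p in [(67,295),(685,185)]]
d=L-R;print('seam',L,R,np.linalg.norm(d),'yaw',np.arctan2(-d[0],d[1]))
def ydisc(im,x0,y0,x1,y1):
    sub=im[y0:y1,x0:x1].astype(int)
    hsv=cv2.cvtColor(im[y0:y1,x0:x1],cv2.COLOR_BGR2HSV)
    m=((hsv[...,0]>21)&(hsv[...,0]<35)&(hsv[...,1]>150)&(hsv[...,2]>110)).astype(np.uint8)
    n,l,st,ce=cv2.connectedComponentsWithStats(m)
    return [(st[i,4],(ce[i]+[x0,y0]).round(2)) for i in range(1,n) if st[i,4]>2]
print(ydisc(t['color'],265,130,300,160));print(ydisc(s['color'],265,190,292,210))
E
```

```text
corners [array([0.6677, 0.1121, 0.16  ]), array([ 0.7431, -0.1814,  0.16  ]), array([ 0.5926, -0.2172,  0.16  ]), array([0.5189, 0.0728, 0.16  ])]
seam [0.58854851 0.09146448 0.158     ] [ 0.66654293 -0.19918174  0.158     ] 0.3009291468981382 yaw 0.262171742831884
[(np.int32(4), array([285.5, 138.5])), (np.int32(6), array([271.83, 141.  ])), (np.int32(4), array([275.75, 152.25]))]
[(np.int32(6), array([285.33, 194.67])), (np.int32(15), array([273.47, 204.2 ]))]
```

```bash
cat >> h.py <<'E'
yaw=.262
Rc=Rt.from_euler('z',yaw).as_matrix()
C=np.array([.630,-.0535,0])
def w(x,y,z):return C+Rc@np.array([x,y,z])   # case->world
def cs(X):return Rc.T@(np.array(X)-C)
E
python3 - <<'E'
from h import *
t=np.load('top0.npz');s=np.load('scene0.npz')
T=lambda x,y:((x+.5)/6-.5+218,(y+.5)/6-.5+122)
S=lambda x,y:((x+.5)/12-.5+238,(y+.5)/12-.5+180)
A,ea=tri(t,T(325,117),s,S(570,185));B,eb=tri(t,T(409,104),s,S(435,290))
print(cs(A),ea,cs(B),eb,np.linalg.norm(A-B))
# lever red tip? upper end corners
for n,a,b in [('tip+y',(360,186),(370,100)),('tip-y',(408,183),(300,185))]:
    X,e=tri(t,T(*a),s,S(*b));print(n,cs(X),e)
# brass hook top at z=.1795 ; fence
print('brass top',[cs(onz(t,T(*p),.1795)) for p in [(338,178),(398,166),(345,196)]])
print('brass scene',[cs(onz(s,S(*p),.1795)) for p in [(475,345),(385,430),(440,325),(355,400)]])
print('fence scene',[cs(onz(s,S(*p),.1795)) for p in [(550,425),(465,515),(520,375),(425,470)]])
print('base scene',[cs(onz(s,S(*p),.160)) for p in [(630,450),(475,585),(340,500)]])
E
```

```text
[0.04017813 0.01975489 0.22186356] 0.00012730573479296327 [ 0.03949699 -0.01881173  0.22208461] 0.0006798244289859255 0.0385732643087564
tip+y [0.00220433 0.01038663 0.22801968] 0.0019682695044696795
tip-y [ 0.00243393 -0.01126252  0.22147478] 0.00012043100245917929
brass top [array([0.02426648, 0.01531721, 0.1795    ]), array([ 0.02495471, -0.01361586,  0.1795    ]), array([0.01494313, 0.01377701, 0.1795    ])]
brass scene [array([0.02545454, 0.01212333, 0.1795    ]), array([ 0.02729021, -0.01677748,  0.1795    ]), array([0.0168994 , 0.01227523, 0.1795    ]), array([ 0.01789685, -0.01409423,  0.1795    ])]
fence scene [array([0.04964439, 0.00383403, 0.1795    ]), array([ 0.05244159, -0.02473848,  0.1795    ]), array([0.03704749, 0.01099892, 0.1795    ]), array([ 0.03958993, -0.0202908 ,  0.1795    ])]
base scene [array([0.0531197, 0.0249681, 0.16     ]), array([ 0.05304525, -0.02197356,  0.16      ]), array([ 0.01990801, -0.02080441,  0.16      ])]
```

```bash
cat >> h.py <<'E'
from station import *
X=Rc[:,1];Z=np.array([0,0,-1.]);Rd=np.c_[X,np.cross(Z,X),Z]
DOWN=Rt.from_matrix(Rd).as_rotvec()
def st(m=''):
    s=observe();print(m,'t%.1f'%s['time_s'],'case',cs(s['ee_pos']).round(4),'F',(Rc.T@s['contact_force']).round(1),'g%.3f'%s['gripper_width'],flush=True);return s
def snap(n,tag):
    c=capture(n);np.savez(f'{n}{tag}.npz',**c);return c
E
python3 - <<'E'
from h import *
set_gripper(.75,20)
goto(w(.040,.0005,.29),DOWN);st('above')
movel(w(.040,.0005,.215),.06,f_stop=8);st('at')
set_gripper(.3,20);st('gripped')
a=snap('scene','1')['color'];b=snap('top','1')['color']
f=lambda im,x,y:cv2.resize(im[y:y+75,x:x+65],None,fx=6,fy=6,interpolation=cv2.INTER_CUBIC)
cv2.imwrite('pics/g1.png',np.hstack([f(a,238,160),f(b,250,120)]))
E
```

```text
above t3.2 case [0.0402 0.0014 0.29  ] F [ 0.7 -0.2  0.2] g0.746
at t4.6 case [0.0403 0.0003 0.2155] F [-0.4  0.7  0.7] g0.748
gripped t4.9 case [0.0404 0.0008 0.2153] F [0.6 1.8 0.9] g0.504
```

View pics/g1.png

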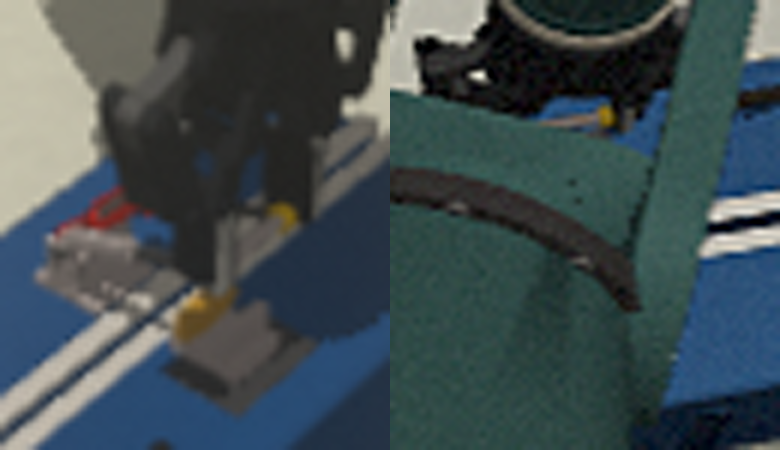

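The picture shows both fingers around the discs (far disc at (283,215)), and the grip width of 43 mm fits. Now I lead the bar over the keeper and feel down.

```bash
python3 - <<'E'
from h import *
dx,dz=.0004,-.0067
movel(w(.031+dx,.0008,.189+dz),.03,f_stop=14);st('over')
h=movel(w(.031+dx,.0008,.171+dz),.008,f_stop=9);st(f'down {h}')
E
```

```text
over t6.2 case [0.0314 0.0009 0.1825] F [3.5 2.6 0.9] g0.499
down True t7.9 case [0.0309 0.0009 0.1673] F [-0.   0.3  4.3] g0.506
```

```bash
python3 - <<'E'
from h import *
p=cs(observe()['ee_pos'])
h=movel(w(p[0],p[1],.1635),.005,f_stop=8);st(f'down {h}')
a=snap('scene','2')['color']
cv2.imwrite('pics/g2.png',cv2.resize(a[165:240,235:305],None,fx=8,fy=8,interpolation=cv2.INTER_CUBIC))
E
```

```text
down True t8.3 case [0.0309 0.0009 0.1673] F [ 0.1 -0.3  4.4] g0.499
```

View pics/g2.png

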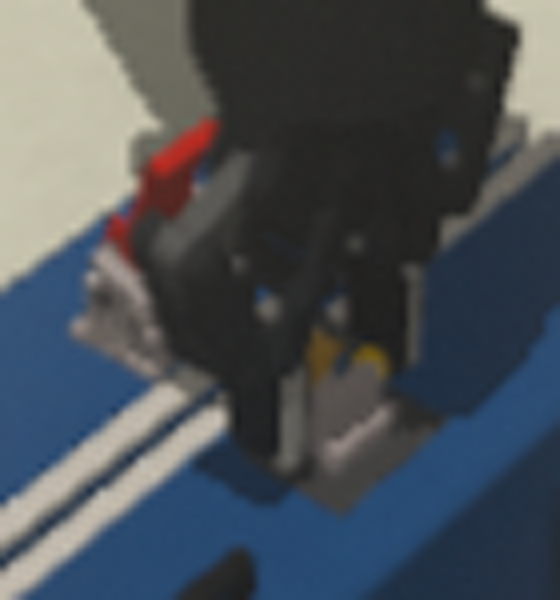

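```bash
python3 - <<'E'
from h import *
s=np.load('scene2.npz')
for x in(.026,.031,.035):
  for z in(.171,.174,.1775,.1825):print(x,z,(proj(s,w(x,.0195,z))[0]-[235,165]+.5)*8)
E
```

```text
0.026 0.171 [358.01935974 360.00607666]
0.026 0.174 [358.27122333 352.19476248]
0.026 0.1775 [358.56655323 343.03833557]
0.026 0.1825 [358.99126059 329.87626679]
0.031 0.171 [371.87188974 367.65007783]
0.031 0.174 [372.15485307 359.83134794]
0.031 0.1775 [372.48664933 350.66610382]
0.031 0.1825 [372.96379712 337.4911251 ]
0.035 0.171 [383.0157926  373.79949012]
0.035 0.174 [383.32390468 365.9748585 ]
0.035 0.1775 [383.68519011 356.80259597]
0.035 0.1825 [384.20474615 343.61733864]
```

```bash
python3 - <<'E'
from h import *
p=cs(observe()['ee_pos'])
h=movel(w(p[0]-.009,p[1],p[2]),.006,f_stop=11);st(f'draw {h}')
a=snap('scene','3')['color']
cv2.imwrite('pics/g3.png',cv2.resize(a[165:240,235:305],None,fx=8,fy=8,interpolation=cv2.INTER_CUBIC))
p=cs(observe()['ee_pos'])
h=movel(w(p[0],p[1],p[2]+.006),.006,f_stop=9);st(f'lift test {h}')
E
```

```text
draw True t9.4 case [0.0253 0.001  0.1674] F [1.8 0.1 3.8] g0.502
lift test True t10.0 case [0.0255 0.0011 0.1692] F [ 1.  -0.6  0.7] g0.500
```

View pics/g3.png

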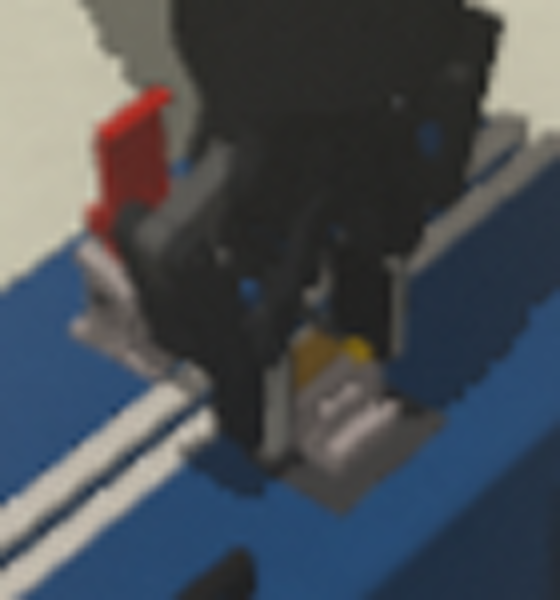

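The draw of 5.6 mm ended at the post, and lifting was blocked by the lip, so the bar sits under the hook with the lever near upright. Next I ease off, release and press the lever.

```bash
python3 - <<'E'
from h import *
p=cs(observe()['ee_pos'])
movel(w(p[0]+.0003,p[1],p[2]-.0013),.006,f_stop=9);st('ease')
pause(.2)
set_gripper(.72,20);st('open')
p=cs(observe()['ee_pos'])
h=movel(w(p[0],p[1],.27),.06,f_stop=10);st(f'up {h}')
set_gripper(0,20)
movel(w(.06,0,.29),.15)
a=snap('scene','4')['color']
cv2.imwrite('pics/g4.png',cv2.resize(a[165:240,235:305],None,fx=8,fy=8,interpolation=cv2.INTER_CUBIC))
E
```

```text
ease t10.4 case [0.0253 0.0011 0.1678] F [-2.  -0.3  2.6] g0.501
open t10.9 case [0.0259 0.0012 0.1677] F [ 0.  -0.5  0.3] g0.718
up False t12.7 case [0.0257 0.0014 0.2696] F [-0.1  0.3  0.4] g0.720
```

View pics/g4.png

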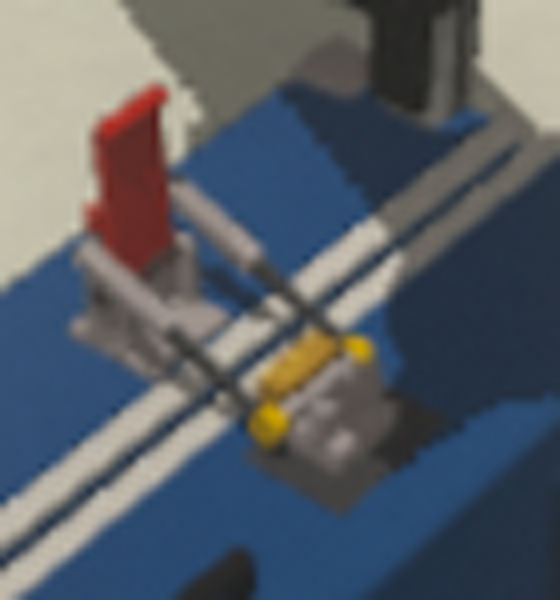

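The picture shows the discs low beside the hook, at (268,425) and (358,350), with the lever upright. Next I press it over.

```bash
cat > press.py <<'E'
from h import *
P=np.array([-.034,.182])
def corner(th,r=.048):
    d=np.array([-np.cos(th),np.sin(th)]);n=np.array([np.sin(th),np.cos(th)])
    return P+r*d+.002*n
def tcp(th):
    c=corner(th);return w(c[0]+.011,0,c[1])
E
python3 - <<'E'
from press import *
a=tcp(1.65);movel(a+[0,0,.05],.15);movel(a,.08,f_stop=8);st('start')
for th in np.arange(1.5,-.01,-.15):
    h=movel(tcp(th),.03,f_stop=18);s=st('%.2f %s'%(th,h))
    F=np.linalg.norm(s['contact_force'])
    if h or F>25:break
E
```

```text
start t15.2 case [-1.680e-02 -1.000e-04  2.299e-01] F [-0.1 -0.5 -0.4] g0.001
1.50 False t15.6 case [-2.450e-02 -1.000e-04  2.304e-01] F [ 0.3 -0.8  0. ] g-0.002
1.35 False t16.0 case [-3.110e-02 -1.000e-04  2.295e-01] F [ 2.2 -0.   0.1] g-0.000
1.20 False t16.4 case [-3.850e-02 -2.000e-04  2.278e-01] F [ 2.5 -0.9  3.2] g-0.002
1.05 False t16.8 case [-4.570e-02 -1.000e-04  2.242e-01] F [ 2.4 -1.2  1.1] g0.000
0.90 False t17.2 case [-0.0523  0.0004  0.2203] F [ 0.7 -0.6 -0.1] g0.001
0.75 False t17.6 case [-0.0575  0.0003  0.2157] F [ 0.3  0.3 -0.3] g0.007
0.60 False t18.0 case [-6.200e-02  1.000e-04  2.104e-01] F [-0.5  0.4  0.3] g-0.003
0.45 False t18.4 case [-6.590e-02  1.000e-04  2.043e-01] F [-0.  -0.3  0.3] g0.003
0.30 False t18.8 case [-6.870e-02  1.000e-04  1.977e-01] F [-0.8 -0.4  0.4] g0.003
0.15 False t19.2 case [-7.050e-02  1.000e-04  1.908e-01] F [-0.7 -0.6 -1.4] g-0.001
0.00 False t19.6 case [-7.08e-02 -1.00e-04  1.84e-01] F [ 0.5 -0.1  2.3] g-0.003
```

```bash
python3 - <<'E'
from h import *
movel(w(-.06,0,.30),.1)
movel(w(.06,.0,.30),.2)
a=snap('scene','5')['color'];st()
cv2.imwrite('pics/g5.png',cv2.resize(a[165:240,235:305],None,fx=8,fy=8,interpolation=cv2.INTER_CUBIC))
E
```

```text
t21.7 case [5.880e-02 1.000e-04 2.997e-01] F [ 0.1  0.1 -0.1] g0.002
```

View pics/g5.png

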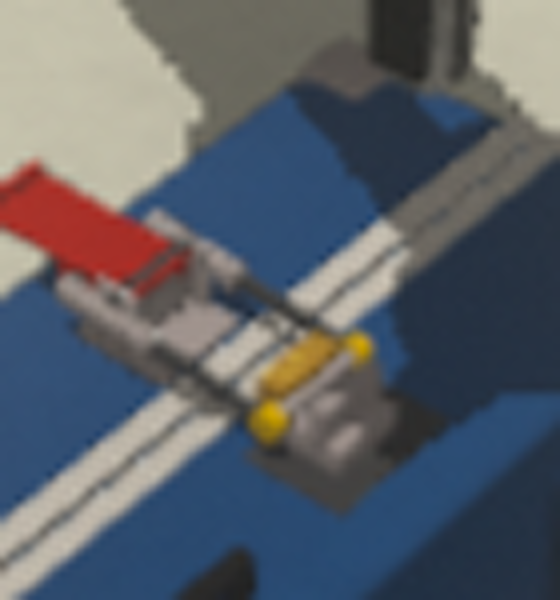

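The seam is closed, the bar is hooked at (268,420)/(358,348), and the lever is down. I'll press once more, gently, to confirm it is against its stop.

```bash
python3 - <<'E'
from h import *
movel(w(-.070,0,.30),.2);movel(w(-.070,0,.195),.1,f_stop=10)
h=movel(w(-.070,0,.178),.01,f_stop=14);st(f'press {h}')
movel(w(-.070,0,.30),.1);movel(w(.06,0,.30),.2);pause(.3);st()
t=snap('scene','6')
cv2.imwrite('pics/g6.png',cv2.resize(t['color'][165:240,225:305],None,fx=8,fy=8,interpolation=cv2.INTER_CUBIC))
for th in(0,.06,.12):
  print(th,[((proj(t,w(-.032-.055*np.cos(th)+.002*np.sin(th),y,.182+.055*np.sin(th)+.002*np.cos(th)))[0]-[225,165]+.5)*8).round(0) for y in(-.013,.013)])
E
```

```text
press True t24.8 case [-0.07   -0.      0.1838] F [-0.  -0.2  5.4] g-0.001
 t27.2 case [ 5.940e-02 -1.000e-04  3.004e-01] F [ 0.4  0.3 -0. ] g-0.003
0 [array([ 70., 218.]), array([130., 176.])]
0.06 [array([ 70., 210.]), array([130., 168.])]
0.12 [array([ 71., 202.]), array([131., 160.])]
```

View pics/g6.png

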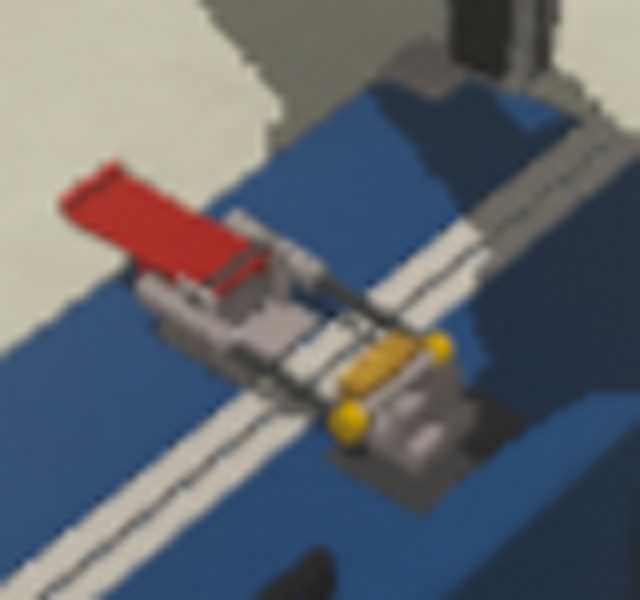

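```bash
python3 -c "
from h import *
finish_job();st()"
```

```text
the job is handed in; nothing more can be done
the job is handed in; nothing more can be done
```

I hooked the loop and pressed the lever flat. The case looks shut and the latch held by itself. I handed the job in at about 27 s of the 58 s allowed, and no verdict was reported.

**What I did:**
- I pinched the loop's discs and felt the bar down between the lip and the fence.
- I drew it about 5.6 mm towards the hook until it met the post. A lift test was then blocked after 1.8 mm, so it was under the lip.
- I let the loop go and pushed the upright lever over in small steps, with at most about 4 N read on the tool.

**Last checks:**
- **Lever:** a confirming press (stop set at 14 N) met a hard stop with the fingertip at 183.8 mm. A flat lever's top face should be at 184 mm.
- **Case and loop:** after I backed off, the last picture showed the seam closed to a thin line, the lever flat and both discs low beside the hook. The robot was touching nothing.
- **Carton and castings:** I never went near them, but I did not measure their positions again at the end.

**Disagreements:**
- **Bar height:** the bar's height worked out from the pictures was about 3 mm above where it should be on the keeper floor. The solid stop and the lift test suggest it was down.
- **Keeper position:** the keeper sits near the lid-side end of its slot. The bar measured about 8.5 mm from the middle setting, against the 10.5 mm allowed.
- **Lever resistance:** from about 0.9 rad down, the pressing force read near zero, less than the 2 to 10 N stated.

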